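# Clear the press nest and present the upper crimp die

## Robot

A 6-joint arm with a two-finger parallel gripper is mounted at the origin on the work surface. World frame = base frame: x ahead of the robot, y to its left, z up, the work surface at z = 0. Lengths are in m, angles in degrees, forces in N, time in s.
With the tool pointing down it reaches from about 0.375 to 0.9 m from the base axis. Payload 3.1 kg.
Tool frame: the origin (TCP) lies on the centre line of the jaws, within the pads' length; the fingertips stand 19 mm ahead of it and the grasp point (between the pads) is the TCP (tips_ahead is the distance from the TCP to the fingertips, in m); z points along the fingers, y is the line along which they close (so a half turn about z gives the same grasp; the last joint's range is limited). The gripper opens to 87 mm and grips with 3 to 60 N. Pads are 19 mm wide; open, the fingers measure 117 mm over their backs; the gripper's body (75 mm by 190 mm) begins 51 mm behind the grasp point.
Start: joints at [59.444, 30.224, 82.088, -0, 67.689, -10.227], TCP at [0.217, 0.586, 0.242] pointing down, gripper open.
Joint ranges: [-176.69, 176.69], [-43.24, 126.21], [12.49, 139.97], [-82, 262], [0, 151.66], [-163.58, 163.58]. Speed limits (degrees/s): [159.86, 159.86, 180, 180, 180, 180].

## Interface

Orientations are given as a 3x3 rotation matrix whose columns are the frame's x, y, z axes.
In Python, from rig import read_state, capture, hand_in, trace, landmark_of, tips_ahead gives the robot as it stands.
- The arm moves only by the shell command python3 -m jog 'ROWS'. ROWS is JSON, a list of rows, each an object of numbers: "tx", "ty", "tz": the shift along the tool's x, y, z in cm; "roll": the turn about the tool's z in rad; "jaw": the opening, from 0 (shut) to 1 (fully open). A call has 1 to 8 rows; each row shifts and turns the commanded pose from where the row before left it, along the tool's axes as they then stand; what a row does not reach is not made up. A row lasts 1/10 s, in which the tool goes at most 50 mm and 8.59 degrees, less where a joint would pass 70% of its speed; a pose out of reach is approached as far as the arm can. A call with a gripper value outside its range is refused whole. The fingers move at their own pace and stop on an object; the grip force is fixed at half the most. Time passes only in rows, so rows that do not move let the fingers close. It gives the time, the measured TCP pose, the force, the opening and the grip force at its end, in the units of the state.
- read_state(): the state, without advancing time (a new reading comes with each control period).
- capture(name): name is "side" or "top" or "wrist"; returns a dict with "img" (384x512x3 uint8, red, green, blue), "vertical_fov" (degrees; the focal length in pixels is half the picture's height over the tangent of half this angle, whatever the lens; pixels are square), "cx", "cy" (the principal point, pixels), "cam_to_world" (4x4, takes a point from camera to world coordinates); the wrist camera has in their place "tool_from_camera" (4x4, takes a point from camera to tool coordinates, whose origin is the TCP and whose axes are the flange's). Camera axes: x right, y up, looking along -z (the intrinsics and any distortion apply to the point x, -y, -z); pixel columns grow to the right and rows downward; lengths in m; the calibration is good to about 2 mm. A picture is of the moment at which its call begins: read the wrist's pose just before it. There is no depth.
- hand_in(): hands the job in; it is judged then, once.
Trained networks look in the newest picture that a camera, given by its name, has taken for a name from the list of things; names that differ only in an ending like _2 or _b are one class to them, and where a whole thing is asked for, a point or a joint stands for the part that bears it (a point fixed in the world has none). Each returns a list of dicts, best first, with "p" (0 to 1); they miss things now and then, are a little off and sometimes report something else, mostly with a low value. They report only what shows in the picture. A call takes as long as a camera call. They do not tell look-alikes from the thing itself.
- trace(camera, thing): "pixels" (384x512 bool, what is visible of it) and "bbox" ([left, top, width, height] in pixels, round what is visible of it).
- landmark_of(camera, thing): "point" ([row, column] in pixels: a listed point, or the origin of a listed thing).
The state is a dict: "time_s": time; "joint_positions": joint angles; "qvel": joint speeds; "tau": joint torques, N m; "position": TCP position; "tcp_rot": TCP orientation; "force": force on the tool from outside, world axes, zero at the start; "moment": the same for the moment, N m; "opening": opening from 0.0 (shut) to 1.0 (fully open); "grasp_force": force on a finger pad.
Only numpy, scipy, OpenCV 4.12 (cv2) and the standard library are available. Lean on these libraries where they do the work, as an engineer would, in place of code of your own. Each camera call takes 0.05 s, during which the arm holds its last target. There are 200 camera calls.

## Task

The hand press is being set up for a new crimp: take the spoiled brass ferrule sleeve out of the groove of the lower die on the press and drop it into the wire basket. Then pick up the upper die (the steel die with the flat tang on top), carry it over the die rack without bumping the rack, and hold it hovering level over the lower die, squarely in line with it and about 10 mm above, never letting it touch the press. Finish while still holding it there, still and gripped, and leave everything else on the bench where it is.

Things in the scene. Friction and masses are not known exactly. Their poses are not given: they have to be found in the camera images.
- press: Green cast iron hand press, fixed. Origin on the bench under the middle of its lower die. It stands to its own -y side: base 22 mm high, 130 mm wide, y -120 to -400 mm; column 320 mm high at y = -335 mm; head at z 270 to 350 mm, out to y = -160 mm; ram at y = -190 mm down to z = 210 mm; lever to z = 520 mm. The shoe under the lower die is 22 mm high, 70 mm wide, out to y = +45 mm.
- nest (a point): Middle of the top of the lower die, 60 mm above the bench, axes as the press, z up. The lower die is a steel block 30 mm (x) by 44 mm (y), 38 mm above the shoe. An open groove 18 mm wide, 4 mm deep runs along x through its top between two flat lands; this point is at the height of the lands, over the groove's middle.
- ferrule: Spoiled brass ferrule sleeve, a rigid tube 54 mm long, 20 mm diameter, about 50 g. Origin in its middle, on its axis; its x axis runs along the tube. It lies in the groove of the lower die along the press's x, its axis 6 mm above the nest point; both ends overhang the 30 mm die by about 12 mm, so it can be gripped end to end.
- basket: Steel wire reject basket, fixed, open on top, inside 148 mm (x) by 118 mm (y), rim 60 mm above the bench, floor 4 mm thick. Origin under the middle of its floor, on the bench.
- rack: Dark wooden die rack, fixed, 280 mm long (its x) by 50 mm, 45 mm high, with five steel dies fixed in a row on it, the tallest reaching 105 mm above the bench. Origin on the bench under its middle. It stands between the press and the loose dies.
- upper_die: Upper die, loose, steel, about 0.3 kg: block 30 mm (x) by 44 mm (y), 26 mm high, a groove 18 mm wide, 4 mm deep along x in its underside, and an upright flat tang on top, 28 mm (x) by 14 mm (y), from 26 to 56 mm height, to be gripped across its 14 mm. Origin in the middle of the underside, level with the lands it stands on; z up. Its x axis is to line up with the press's x axis, either way round.
- plain_die: Bystander: steel die like the upper die, 30 x 44 x 26 mm, without a tang. Origin under its middle.
- round_punch: Bystander: round steel punch, 40 mm diameter base 22 mm high, with a round stem 14 mm in diameter, 50 mm high in all. Origin under its middle.
- housing: Bystander: red plastic terminal housing 40 x 28 x 25 mm. Origin under its middle.
- spacer: Bystander: white nylon spacer ring, 24 mm diameter, 20 mm high. Origin under its middle.
- good_sleeve: Bystander: good brass sleeve standing on end, 20 mm diameter, 54 mm high. Origin under its middle.
- driver: Bystander: screwdriver 180 mm long, lying on the bench. Origin under its middle.
Not all that is in view belongs to the job. What is shaped like the ferrule but turquoise is not meant.

How it is judged:
By the outcome, as a careful person would: the job done as asked, in the order asked, and still so for the second after the job is handed in, while the arm keeps its last pose, push and grip.
It also fails if it takes over 58 s, if anything falls off the work surface, if the arm or the gripper's body presses on something with over 40 N, if the wrist force passes 120 N, or if a joint passes its speed limit or range.

## Working session

There is one attempt and no reset: what is moved stays moved. The work goes in short steps, Python scripts to look and compute and a shell command to move; the robot and the scene stay as the last step left them, time stands still between calls to the robot, and variables do not carry over. Pictures are saved under pics/ and viewed, at most 11 in all, crops included, and the job is handed in when it is done.

```bash
mkdir -p pics; ls; cat > h.py <<'E'
import numpy as np, cv2
from rig import *
def cam(name):
    s=read_state(); c=capture(name); c['name']=name
    if name=='wrist':
        T=np.eye(4);T[:3,:3]=np.array(s['tcp_rot']);T[:3,3]=s['position']
        c['M']=T@np.array(c['tool_from_camera'])
    else: c['M']=np.array(c['cam_to_world'])
    h=c['img'].shape[0]; c['f']=h/2/np.tan(np.radians(c['vertical_fov'])/2)
    return c
def ray(c,rc):
    r,k=rc; d=np.array([(k-c['cx'])/c['f'],-(r-c['cy'])/c['f'],-1]); return c['M'][:3,3],c['M'][:3,:3]@d
def atz(c,rc,z):
    o,d=ray(c,rc); return o+d*(z-o[2])/d[2]
def proj(c,P):
    q=c['M'][:3,:3].T@(np.array(P)-c['M'][:3,3]); return np.array([c['cy']+c['f']*q[1]/q[2],c['cx']-c['f']*q[0]/q[2]])
def tri(a,b):
    (o1,d1),(o2,d2)=a,b; d1=d1/np.linalg.norm(d1);d2=d2/np.linalg.norm(d2)
    t=np.linalg.lstsq(np.c_[d1,-d2],o2-o1,rcond=None)[0]; p,q=o1+t[0]*d1,o2+t[1]*d2
    return (p+q)/2,np.linalg.norm(p-q)
def save(c,n): cv2.imwrite('pics/'+n,c['img'][:,:,::-1])
E
python3 - <<'E'
from h import *
np.set_printoptions(precision=4,suppress=True)
C={n:cam(n) for n in ('side','top','wrist')}
for n,c in C.items():
    print(n,c['f'],c['cx'],c['cy'],[k for k in c if k not in('img',)]); print(c['M'][:3])
im=np.vstack([C['side']['img'],C['top']['img']])
save(C['side'],'s0.png');save(C['top'],'t0.png');save(C['wrist'],'w0.png')
hz=dict(press=0,nest=.06,ferrule=.066,basket=0,rack=0,upper_die=0,plain_die=0,round_punch=0,good_sleeve=0)
for t,z in hz.items():
    for n,c in C.items():
        for L in landmark_of(n,t)[:2]: print(t,n,round(L['p'],2),np.round(L['point'],1),atz(c,L['point'],z))
E
```

```text
pics
side 465.8662040783971 260.0727060879293 188.1742840223472 ['vertical_fov', 'cx', 'cy', 'cam_to_world', 'name', 'M', 'f']
[[ 0.8746  0.3665 -0.3175  0.186 ]
 [-0.4848  0.655  -0.5796 -0.6269]
 [-0.0044  0.6608  0.7505  0.9447]]
top 382.72577823901 257.34764074109734 183.14897792576687 ['vertical_fov', 'cx', 'cy', 'cam_to_world', 'name', 'M', 'f']
[[ 0.1359  0.9681 -0.2107  0.3684]
 [-0.9907  0.1316 -0.034   0.0388]
 [-0.0052  0.2133  0.977   0.9123]]
wrist 310.3407347140364 255.61061681784867 192.28588055271726 ['vertical_fov', 'cx', 'cy', 'tool_from_camera', 'name', 'M', 'f']
[[ 0.3473 -0.9085 -0.2323  0.1539]
 [ 0.9377  0.3359  0.0883  0.6087]
 [-0.0022 -0.2485  0.9686  0.3844]]
press side 0.69 [307.6 324.1] [ 0.5388 -0.2728  0.    ]
press top 0.42 [274.8 337.8] [ 0.375  -0.1436  0.    ]
press top 0.25 [194.1 293.5] [ 0.5501 -0.0199  0.    ]
nest side 0.84 [287.7 325.3] [ 0.5446 -0.2583  0.06  ]
nest top 0.85 [207.6 402.7] [ 0.5405 -0.2623  0.06  ]
nest top 0.59 [277.8 337.6] [ 0.3682 -0.1317  0.06  ]
ferrule side 0.6 [323.1 275.1] [ 0.4094 -0.2778  0.066 ]
ferrule side 0.51 [
[... 433 characters left out ...]
e side 0.65 [245.6 339. ] [ 0.663  -0.1541  0.    ]
upper_die top 0.78 [147.9 231.4] [0.6455 0.1468 0.    ]
plain_die side 0.74 [181.8 238.8] [ 0.5461  0.1514 -0.    ]
plain_die side 0.69 [225.9 268.9] [ 0.5436 -0.0191  0.    ]
plain_die top 0.66 [185.2 223.7] [0.549  0.1512 0.    ]
plain_die top 0.28 [210.1 406. ] [ 0.5477 -0.2916  0.    ]
round_punch side 0.7 [190.7 212.4] [0.4693 0.1574 0.    ]
round_punch top 0.79 [224.3 218.5] [0.4532 0.1487 0.    ]
round_punch top 0.57 [194.9 293.6] [ 0.5481 -0.0204  0.    ]
good_sleeve side 0.55 [276.7 378.9] [ 0.6931 -0.2699  0.    ]
good_sleeve side 0.53 [182.1 239.8] [0.548  0.1491 0.    ]
good_sleeve top 0.5 [151.5 400.2] [ 0.6925 -0.2695  0.    ]
```

View pics/s0.png

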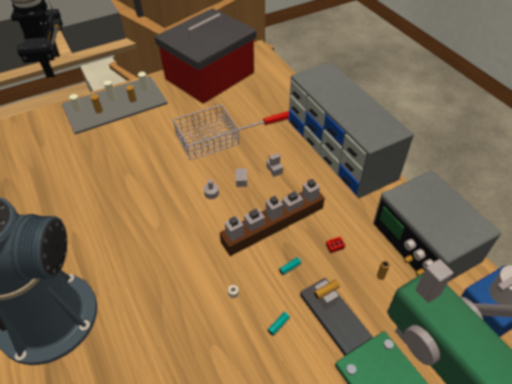

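View pics/t0.png

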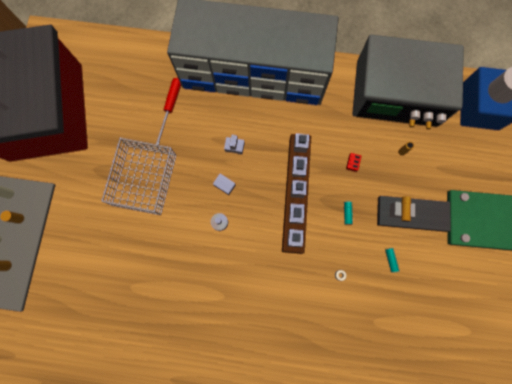

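The side view shows the brass ferrule on the lower die at about (row 289, col 326). Turquoise look-alikes are at (266,290) and (323,278). The tanged die is at (163,275), behind the plain die (178,241) and the punch (189,211), and the basket is at (131,207). In the top view the ferrule is at (209,407), the tanged die at (145,233) and the basket at (178,140).

```bash
python3 - <<'E'
from h import *
np.set_printoptions(precision=4,suppress=True)
s=read_state(); print(s['position'],s['opening'],tips_ahead);print(np.array(s['tcp_rot']))
R=np.array(s['tcp_rot'])
c=cam('top'); d=cam('side')
for t,z in (('ferrule',.066),('upper_die',.045),('rack',.05),('press',.022)):
  for n,cc in (('top',c),('side',d)):
    for m in trace(n,t)[:3]:
        ys,xs=np.nonzero(m['pixels']); P=np.array([atz(cc,(a,b),z)[:2] for a,b in zip(ys,xs)])
        w,v=np.linalg.eigh(np.cov(P.T)); print(t,n,round(m['p'],2),m['bbox'],P.mean(0),np.degrees(np.arctan2(v[1,1],v[0,1])),4*np.sqrt(w[::-1]))
E
```

```text
[0.2171 0.586  0.2415] 0.9991682961035402 0.019
[[-0.9377  0.3474 -0.    ]
 [ 0.3474  0.9377 -0.    ]
 [-0.     -0.     -1.    ]]
ferrule top 0.62 [401.5, 195.6, 9.9, 27.9] [ 0.537  -0.2674] -178.42335251464198 [0.0639 0.0232]
ferrule top 0.5 [385.5, 248.0, 15.1, 27.0] [ 0.4213 -0.2431] -162.00093761439354 [0.0629 0.0252]
ferrule top 0.45 [343.9, 203.2, 6.7, 25.7] [ 0.5105 -0.1405] -172.7509348955358 [0.0575 0.022 ]
ferrule side 0.73 [264.5, 311.7, 27.1, 26.5] [ 0.4139 -0.283 ] -160.08319512010343 [0.063  0.0226]
ferrule side 0.66 [280.2, 255.2, 23.6, 20.5] [ 0.5062 -0.1793] -173.57050550995288 [0.0601 0.0232]
ferrule side 0.59 [316.4, 281.0, 24.5, 14.3] [ 0.5435 -0.2661] -175.56617095132452 [0.0656 0.0215]
upper_die top 0.64 [223.0, 135.1, 20.4, 22.5] [0.6391 0.1362] 75.43856960076393 [0.0491 0.0423]
upper_die top 0.19 [376.7, 191.4, 134.7, 56.6] [ 0.5365 -0.389 ] 93.09435946087328 [0.3354 0.1276]
upper_die side 0.74 [264.1, 150.0, 20.2, 26.4] [0.6426 0.1226] 61.94065812485352 [0.0903 0.0478]
upper_die side 0.24 [251.1, 112.2, 40.3, 15.3] [0.7382 0.2857] 176.47136770532617 [0.1022 0.0346]
rack top 0.86 [281.1, 132.7, 28.8, 120.6] [ 0.5415 -0.0231] -176.89435292819388 [0.3185 0.0588]
rack side 0.58 [218.9, 178.7, 106.1, 79.7] [ 0.5437 -0.0335] -175.18238000656336 [0.3322 0.1014]
press top 0.85 [378.2, 189.9, 132.9, 61.2] [ 0.5407 -0.3992] 93.11699641319744 [0.3451 0.1316]
press side 0.86 [304.9, 261.9, 205.3, 122.1] [ 0.6668 -0.4244] 151.93596655769073 [0.4312 0.2574]
```

```bash
python3 -m jog '[{"roll":0.1455},{"roll":0.1455},{"roll":0.1455},{"roll":0.1455},{"roll":0.1455},{"roll":0.1455},{"roll":0.1455},{"roll":0.1455}]'; python3 -m jog '[{"tx":-4.3,"ty":1.4},{"tx":-4.3,"ty":1.4},{"tx":-4.3,"ty":1.4},{"tx":-4.3,"ty":1.4},{"tx":-4.3,"ty":1.4},{"tx":-4.3,"ty":1.4},{"tx":-4.3,"ty":1.4},{"tx":-4.3,"ty":1.4}]'; python3 -m jog '[{"tx":-4.3,"ty":1.4},{"tx":-4.3,"ty":1.4},{"tx":-4.3,"ty":1.4},{"tx":-4.3,"ty":1.4},{"tx":-4.3,"ty":1.4},{"tx":-4.3,"ty":1.4},{"tx":-4.3,"ty":1.4},{"tx":-4.3,"ty":1.4}]'
```

```text
$[0]: bad value
$[0]: bad value
$[0]: bad value
```

```bash
python3 -m jog '[{"tx":0,"ty":0,"tz":0,"roll":0.145,"jaw":1},{"tx":0,"ty":0,"tz":0,"roll":0.145,"jaw":1},{"tx":0,"ty":0,"tz":0,"roll":0.145,"jaw":1},{"tx":0,"ty":0,"tz":0,"roll":0.145,"jaw":1},{"tx":0,"ty":0,"tz":0,"roll":0.145,"jaw":1},{"tx":0,"ty":0,"tz":0,"roll":0.145,"jaw":1},{"tx":0,"ty":0,"tz":0,"roll":0.145,"jaw":1},{"tx":0,"ty":0,"tz":0,"roll":0.145,"jaw":1}]'; python3 -m jog --help | head -30
```

```text
time_s: 2.8
position: [0.2171, 0.5861, 0.2416]
tcp_rot: [[-0.05, 0.999, 0.0], [0.999, 0.05, 0.0], [0.0, 0.0, -1.0]]
force: [0.1, -0.8, 0.5]
opening: 1.002
grasp_force: 0.0invalid input: not JSON, or not a number
```

```bash
python3 -m jog '[{"tx":-4.3,"ty":1.4,"tz":0,"roll":0,"jaw":1},{"tx":-4.3,"ty":1.4,"tz":0,"roll":0,"jaw":1},{"tx":-4.3,"ty":1.4,"tz":0,"roll":0,"jaw":1},{"tx":-4.3,"ty":1.4,"tz":0,"roll":0,"jaw":1},{"tx":-4.3,"ty":1.4,"tz":0,"roll":0,"jaw":1},{"tx":-4.3,"ty":1.4,"tz":0,"roll":0,"jaw":1},{"tx":-4.3,"ty":1.4,"tz":0,"roll":0,"jaw":1},{"tx":-4.3,"ty":1.4,"tz":0,"roll":0,"jaw":1}]'
python3 -m jog '[{"tx":-4.3,"ty":1.4,"tz":0,"roll":0,"jaw":1},{"tx":-4.3,"ty":1.4,"tz":0,"roll":0,"jaw":1},{"tx":-4.3,"ty":1.4,"tz":0,"roll":0,"jaw":1},{"tx":-4.3,"ty":1.4,"tz":0,"roll":0,"jaw":1},{"tx":-4.3,"ty":1.4,"tz":0,"roll":0,"jaw":1},{"tx":-4.3,"ty":1.4,"tz":0,"roll":0,"jaw":1},{"tx":-4.3,"ty":1.4,"tz":0,"roll":0,"jaw":1},{"tx":-4.3,"ty":1.4,"tz":0,"roll":0,"jaw":1}]'
```

```text
time_s: 3.6
position: [0.3487, 0.2473, 0.2419]
tcp_rot: [[-0.056, 0.998, 0.001], [0.998, 0.056, 0.0], [0.0, 0.001, -1.0]]
force: [0.9, 1.2, 0.6]
opening: 1.0
grasp_force: 0.0
time_s: 4.4
position: [0.4797, -0.0903, 0.2418]
tcp_rot: [[-0.055, 0.998, 0.001], [0.998, 0.055, -0.0], [-0.0, 0.001, -1.0]]
force: [1.8, 0.5, -1.1]
opening: 0.995
grasp_force: 0.0
```

```bash
python3 -m jog '[{"tx":-4.3,"ty":1.4,"tz":0,"roll":0,"jaw":1},{"tx":-4.3,"ty":1.4,"tz":0,"roll":0,"jaw":1},{"tx":-4.3,"ty":1.4,"tz":0,"roll":0,"jaw":1},{"tx":-2,"ty":1.4,"tz":0,"roll":0,"jaw":1},{"tx":0,"ty":0,"tz":0,"roll":0,"jaw":1}]'
python3 - <<'E'
from h import *
np.set_printoptions(precision=4,suppress=True)
c=cam('wrist');save(c,'w1.png')
for t,z in (('nest',.06),('ferrule',.066)):
    for L in landmark_of('wrist',t)[:2]: print(t,round(L['p'],2),np.round(L['point'],1),atz(c,L['point'],z))
for t,z in (('ferrule',.066),('press',.022)):
    for m in trace('wrist',t)[:2]:
        ys,xs=np.nonzero(m['pixels']); P=np.array([atz(c,(a,b),z)[:2] for a,b in zip(ys,xs)])
        w,v=np.linalg.eigh(np.cov(P.T)); print(t,round(m['p'],2),m['bbox'],P.mean(0),np.degrees(np.arctan2(v[1,1],v[0,1])),4*np.sqrt(w[::-1]))
print(read_state()['position'])
E
```

```text
time_s: 4.9
position: [0.5455, -0.2378, 0.2416]
tcp_rot: [[-0.053, 0.999, 0.003], [0.999, 0.053, -0.002], [-0.003, 0.003, -1.0]]
force: [0.4, 0.1, -0.2]
opening: 0.998
grasp_force: 0.0
nest 0.76 [201.9 249.3] [ 0.541 -0.266  0.06 ]
ferrule 0.96 [ 96.7 242. ] [ 0.5287 -0.157   0.066 ]
ferrule 0.93 [203.7 251. ] [ 0.543  -0.2662  0.066 ]
ferrule 0.7 [220.4, 196.0, 52.7, 18.7] [ 0.5401 -0.2671] -177.73636222762127 [0.0637 0.0238]
ferrule 0.67 [216.9, 85.4, 49.0, 17.1] [ 0.5259 -0.1546] -173.08218816011313 [0.0542 0.0193]
press 0.84 [197.4, 153.2, 103.7, 156.0] [ 0.5414 -0.3217] 88.90541110934048 [0.2702 0.1133]
[ 0.5426 -0.2323  0.2415]
```

View pics/w1.png

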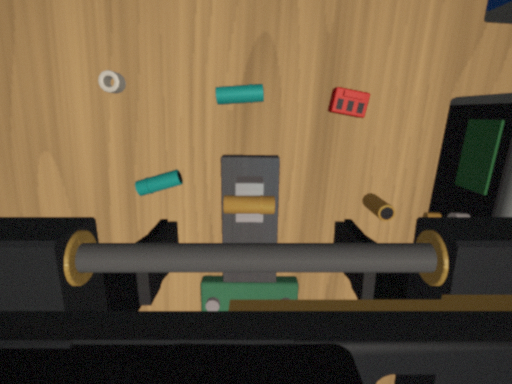

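```bash
cat >> h.py <<'E'
def colmask(c,lo,hi,box):
    h=cv2.cvtColor(c['img'],cv2.COLOR_RGB2HSV); m=cv2.inRange(h,lo,hi); k=np.zeros_like(m); r0,r1,c0,c1=box; k[r0:r1,c0:c1]=m[r0:r1,c0:c1]; return k
def rect(c,m,z):
    cs=max(cv2.findContours(m,cv2.RETR_EXTERNAL,cv2.CHAIN_APPROX_NONE)[0],key=cv2.contourArea)
    P=np.array([atz(c,(p[0][1],p[0][0]),z)[:2] for p in cs]); return cv2.minAreaRect((P*1000).astype(np.float32)),cv2.contourArea(cs)
E
python3 - <<'E'
from h import *
np.set_printoptions(precision=4,suppress=True)
c=cam('wrist'); print(read_state()['position'],np.array(read_state()['tcp_rot'])[:,1])
m=trace('wrist','ferrule')
for q in m[:3]:
    x,y,w,h=[int(v) for v in q['bbox']]; mm=c['img'][q['pixels']].mean(0); print(q['p'],q['bbox'],mm, rect(c,q['pixels'].astype(np.uint8),.07))
n=landmark_of('wrist','nest')[0]; print(n, atz(c,n['point'],.06)); 
r,k=[int(v) for v in n['point']]
mk=colmask(c,(8,90,60),(28,255,255),(r-14,r+22,k-45,k+45)); print('brass',rect(c,mk,.07))
# shoe: dark grey, rows r-50..r-22
g=c['img'][r-45:r-26].astype(int); 
for i in (0,6,12,18): 
    row=g[i]; dk=np.nonzero((row.max(1)-row.min(1)<25)&(row.max(1)<110))[0]; dk=dk[abs(dk-k)<45]; print(r-45+i,dk.min(),dk.max(),atz(c,(r-45+i,(dk.min()+dk.max())/2),.022))
E
```

```text
[ 0.5428 -0.2324  0.2416] [ 0.9984  0.0573 -0.0008]
0.92 [217.2, 92.5, 49.0, 19.4] [ 51.8115 135.0684 122.5606] (((525.5971069335938, -153.97348022460938), (46.27738952636719, 17.010847091674805), 6.842880725860596), 772.5)
0.77 [227.8, 199.7, 49.5, 19.0] [153.9946 120.0246  64.2334] (((540.4010620117188, -265.8571472167969), (54.56916809082031, 20.067333221435547), 3.2951340675354004), 868.5)
0.59 [139.3, 172.1, 46.5, 26.2] [ 51.0721 127.3979 114.3324] (((445.16571044921875, -246.26974487304688), (50.495243072509766, 17.671112060546875), 19.517696380615234), 693.5)
{'point': [206.8, 252.5], 'p': 0.94} [ 0.5413 -0.2652  0.06  ]
brass (((540.3971557617188, -265.8575744628906), (54.615108489990234, 20.06769371032715), 3.295217752456665), 845.0)
161 226 278 [ 0.5379 -0.2206  0.022 ]
167 225 281 [ 0.5395 -0.2277  0.022 ]
173 225 281 [ 0.5399 -0.2349  0.022 ]
179 225 281 [ 0.5403 -0.2422  0.022 ]
```

```bash
python3 -m jog '[{"tx":-1.7,"ty":-0.25,"tz":1,"roll":0,"jaw":1},{"tx":-1.6,"ty":-0.25,"tz":2,"roll":0,"jaw":1},{"tx":0,"ty":0,"tz":3,"roll":0,"jaw":1},{"tx":0,"ty":0,"tz":3,"roll":0,"jaw":1},{"tx":0,"ty":0,"tz":2.5,"roll":0,"jaw":1},{"tx":0,"ty":0,"tz":1.5,"roll":0,"jaw":1},{"tx":0,"ty":0,"tz":0,"roll":0,"jaw":1},{"tx":0,"ty":0,"tz":0,"roll":0,"jaw":1}]'
python3 - <<'E'
from h import *
print(read_state()['position']);c=cam('wrist');save(c,'w2.png')
E
```

```text
time_s: 6.1
position: [0.5402, -0.2679, 0.1112]
tcp_rot: [[-0.056, 0.998, -0.0], [0.998, 0.056, 0.0], [0.0, -0.0, -1.0]]
force: [-1.2, -0.8, -0.2]
opening: 1.005
grasp_force: 0.0
[ 0.54024278 -0.26785834  0.11121467]
```

View pics/w2.png

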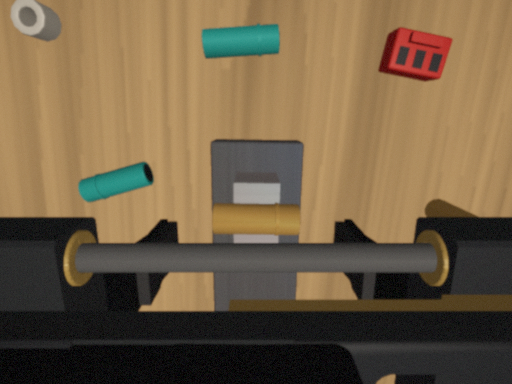

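The view shows the ferrule at row 219, col 256, centred between the finger pads at columns 165 and 345.

```bash
python3 - <<'E'
from h import *
c=cam('wrist')
mk=colmask(c,(8,90,60),(28,255,255),(195,240,205,308)); print('brass',rect(c,mk,.068))
g=c['img'].astype(int)
for r in (147,160,172,195):
    row=g[r]; dk=np.nonzero((row.max(1)-row.min(1)<25)&(row.max(1)<110))[0]; dk=dk[abs(dk-256)<60]; print(r,dk.min(),dk.max(),atz(c,(r,(dk.min()+dk.max())/2),.022))
g=c['img'][186:204,225:290].astype(int).sum(2); d=np.nonzero(g>330) ; print(d[1].min()+225,d[1].max()+225,atz(c,(195,225+(d[1].min()+d[1].max())/2),.06))
E
```

```text
brass (((541.3228759765625, -265.8684997558594), (66.28034210205078, 29.600574493408203), 3.1720218658447266), 3148.0)
147 211 301 [ 0.53918408 -0.22619456  0.022     ]
160 211 300 [ 0.53935638 -0.23599885  0.022     ]
172 211 300 [ 0.53987108 -0.24521425  0.022     ]
195 212 299 [ 0.54088637 -0.26339219  0.022     ]
232 279 [ 0.54028618 -0.25325112  0.06      ]
```

```bash
python3 -m jog '[{"tx":0.1,"ty":0,"tz":2,"roll":0,"jaw":1},{"tx":0,"ty":0,"tz":1.5,"roll":0,"jaw":1},{"tx":0,"ty":0,"tz":0.9,"roll":0,"jaw":1},{"tx":0,"ty":0,"tz":0,"roll":0,"jaw":1},{"tx":0,"ty":0,"tz":0,"roll":0,"jaw":1}]'
```

```text
time_s: 6.7
position: [0.5404, -0.2663, 0.0676]
tcp_rot: [[-0.056, 0.998, 0.0], [0.998, 0.056, -0.0], [-0.0, 0.0, -1.0]]
force: [0.3, 0.1, 0.2]
opening: 1.002
grasp_force: 0.0
```

```bash
python3 -m jog '[{"tx":0,"ty":0,"tz":0,"roll":0,"jaw":0.4},{"tx":0,"ty":0,"tz":0,"roll":0,"jaw":0.4},{"tx":0,"ty":0,"tz":0,"roll":0,"jaw":0.4},{"tx":0,"ty":0,"tz":0,"roll":0,"jaw":0.4},{"tx":0,"ty":0,"tz":0,"roll":0,"jaw":0.4},{"tx":0,"ty":0,"tz":0,"roll":0,"jaw":0.4}]'
```

```text
time_s: 7.3
position: [0.5404, -0.2662, 0.0677]
tcp_rot: [[-0.056, 0.998, 0.0], [0.998, 0.056, -0.0], [-0.0, 0.0, -1.0]]
force: [-0.8, -0.3, 0.0]
opening: 0.617
grasp_force: 30.0
```

```bash
python3 -m jog '[{"tx":0,"ty":0,"tz":-1,"roll":0,"jaw":0.4},{"tx":0,"ty":0,"tz":-3,"roll":0,"jaw":0.4},{"tx":0,"ty":0,"tz":-4,"roll":0,"jaw":0.4},{"tx":0,"ty":0,"tz":-4,"roll":0,"jaw":0.4},{"tx":2,"ty":0.1,"tz":-3,"roll":0,"jaw":0.4},{"tx":4.4,"ty":0.22,"tz":-1,"roll":0,"jaw":0.4},{"tx":4.4,"ty":0.22,"tz":0,"roll":0,"jaw":0.4},{"tx":4.4,"ty":0.22,"tz":0,"roll":0,"jaw":0.4}]'
python3 -m jog '[{"tx":4.4,"ty":0.22,"tz":0,"roll":0,"jaw":0.4},{"tx":4.4,"ty":0.22,"tz":0,"roll":0,"jaw":0.4},{"tx":4.4,"ty":0.22,"tz":0,"roll":0,"jaw":0.4},{"tx":4.4,"ty":0.22,"tz":0,"roll":0,"jaw":0.4},{"tx":4.4,"ty":0.22,"tz":0,"roll":0,"jaw":0.4},{"tx":4.4,"ty":0.22,"tz":0,"roll":0,"jaw":0.4},{"tx":2,"ty":0.1,"tz":0,"roll":0,"jaw":0.4},{"tx":0,"ty":0,"tz":0,"roll":0,"jaw":0.4}]'
python3 - <<'E'
from h import *
np.set_printoptions(precision=4,suppress=True)
c=cam('wrist');save(c,'w3.png');print(read_state()['position'])
for t,z in (('upper_die',0),('upper_die',.056),('basket',0),('basket',.06)):
    for L in landmark_of('wrist',t)[:2]: print(t,round(L['p'],2),np.round(L['point'],1),atz(c,L['point'],z))
E
```

```text
time_s: 8.1
position: [0.5393, -0.1128, 0.229]
tcp_rot: [[-0.055, 0.998, 0.002], [0.998, 0.055, -0.001], [-0.001, 0.002, -1.0]]
force: [0.5, 0.8, -1.2]
opening: 0.612
grasp_force: 30.0
time_s: 8.9
position: [0.5371, 0.1733, 0.2281]
tcp_rot: [[-0.06, 0.998, 0.001], [0.998, 0.06, 0.001], [0.001, 0.001, -1.0]]
force: [-0.0, -1.3, -0.7]
opening: 0.615
grasp_force: 30.0
[0.5372 0.1716 0.228 ]
upper_die 0.63 [202.1 344.3] [0.6507 0.139  0.    ]
upper_die 0.63 [202.1 344.3] [0.633  0.1542 0.056 ]
basket 0.63 [ 11.4 267.2] [0.5397 0.3464 0.    ]
basket 0.63 [ 11.4 267.2] [0.5387 0.3292 0.06  ]
```

View pics/w3.png

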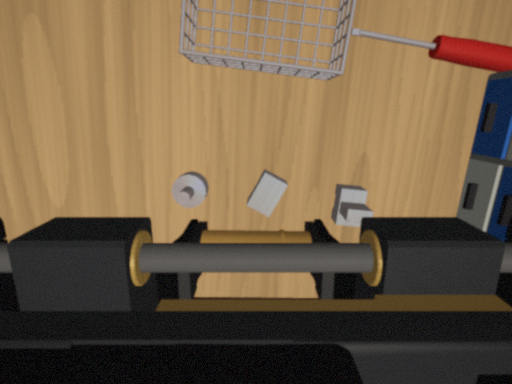

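The ferrule is still held at row 237, cols 200–312. The basket's near rim runs (55,183)–(73,343), so it is nearly square to the tool. The tanged die is at (205,352).

```bash
python3 -m jog '[{"tx":4.4,"ty":0.25,"tz":0,"roll":0,"jaw":0.4},{"tx":4.4,"ty":0.25,"tz":0,"roll":0,"jaw":0.4},{"tx":4.4,"ty":0.25,"tz":0,"roll":0,"jaw":0.4},{"tx":3,"ty":0.15,"tz":1,"roll":-0.06,"jaw":0.4},{"tx":1.6,"ty":0.1,"tz":2,"roll":0,"jaw":0.4},{"tx":0,"ty":0,"tz":3,"roll":0,"jaw":0.4},{"tx":0,"ty":0,"tz":2,"roll":0,"jaw":0.4},{"tx":0,"ty":0,"tz":0,"roll":0,"jaw":0.4}]'
python3 - <<'E'
from h import *
c=cam('wrist');d=cam('top');print(read_state()['position']);
cv2.imwrite('pics/b.png',np.vstack([c['img'][:300],cv2.resize(d['img'][120:240,80:260],None,fx=2.4,fy=2.4)[:, :512] if 0 else np.pad(cv2.resize(d['img'][120:240,80:260],None,fx=2.4,fy=2.4),((0,0),(0,80),(0,0)))])[:,:,::-1])
E
```

```text
time_s: 9.95
position: [0.5349, 0.3465, 0.1442]
tcp_rot: [[-0.114, 0.993, -0.007], [0.993, 0.114, -0.003], [-0.002, -0.007, -1.0]]
force: [0.3, 0.8, -0.6]
opening: 0.614
grasp_force: 30.0
[0.5373198  0.34762497 0.14760957]
```

View pics/b.png

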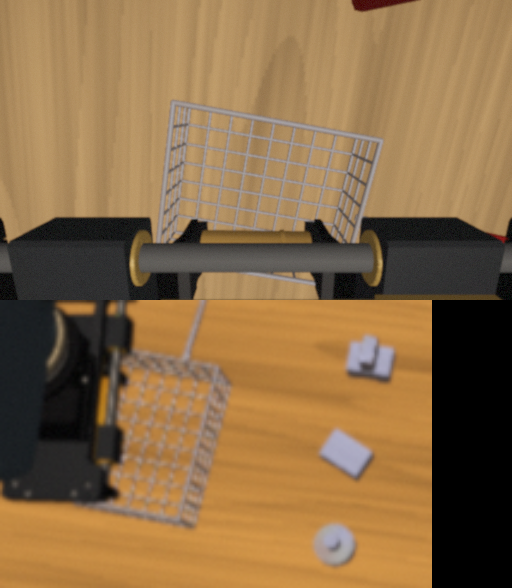

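The far basket rim runs (102,173)–(140,382), so the basket is turned about 10° clockwise of the tool. I'll roll to square up and check the centre.

```bash
python3 - <<'E'
from h import *
c=cam('wrist')
a,b=atz(c,(102,173),.06),atz(c,(140,382),.06); print(a,b,np.linalg.norm(a-b))
u=(b-a)/np.linalg.norm(b-a); n=np.array([u[1],-u[0],0]); m=(a+b)/2+n*.061; print(m,np.degrees(np.arctan2(u[1],u[0])),read_state()['position'])
E
```

```text
[0.4704106  0.41466761 0.06      ] [0.62489149 0.40531117 0.06      ] 0.15476397870825942
[0.54396322 0.34910097 0.06      ] -3.4659957962280656 [0.5379317  0.3480792  0.14857297]
```

```bash
python3 -m jog '[{"tx":0,"ty":0.3,"tz":1,"roll":0.09,"jaw":0.4},{"tx":0,"ty":0.3,"tz":1,"roll":0.09,"jaw":0.4},{"tx":0,"ty":0,"tz":2.5,"roll":0,"jaw":0.4},{"tx":0,"ty":0,"tz":2.5,"roll":0,"jaw":0.4},{"tx":0,"ty":0,"tz":2,"roll":0,"jaw":0.4},{"tx":0,"ty":0,"tz":1,"roll":0,"jaw":0.4},{"tx":0,"ty":0,"tz":0,"roll":0,"jaw":0.4},{"tx":0,"ty":0,"tz":0,"roll":0,"jaw":0.4}]'
```

```text
time_s: 10.9
position: [0.5438, 0.3493, 0.0489]
tcp_rot: [[0.064, 0.998, 0.002], [0.998, -0.064, 0.001], [0.001, 0.002, -1.0]]
force: [-0.7, 0.4, 0.8]
opening: 0.617
grasp_force: 30.0
```

```bash
python3 -m jog '[{"tx":0,"ty":0,"tz":1.6,"roll":0,"jaw":0.4},{"tx":0,"ty":0,"tz":0,"roll":0,"jaw":0.4},{"tx":0,"ty":0,"tz":0,"roll":0,"jaw":0.8},{"tx":0,"ty":0,"tz":0,"roll":0,"jaw":0.8},{"tx":0,"ty":0,"tz":0,"roll":0,"jaw":0.8},{"tx":0,"ty":0,"tz":0,"roll":0,"jaw":0.8},{"tx":0,"ty":0,"tz":-1,"roll":0,"jaw":0.8},{"tx":0,"ty":0,"tz":-4,"roll":0,"jaw":0.8}]'
python3 -m jog '[{"tx":0,"ty":0,"tz":-4.5,"roll":0,"jaw":0.8},{"tx":0,"ty":0,"tz":-4.5,"roll":0,"jaw":0.8},{"tx":0,"ty":0,"tz":-4,"roll":0,"jaw":0.8},{"tx":-4.4,"ty":0,"tz":-2,"roll":0,"jaw":0.8},{"tx":-4.4,"ty":0,"tz":0,"roll":0,"jaw":0.8},{"tx":-4.4,"ty":0,"tz":0,"roll":0,"jaw":0.8},{"tx":-2,"ty":0,"tz":0,"roll":0,"jaw":0.8},{"tx":0,"ty":0,"tz":0,"roll":0,"jaw":0.8}]'
python3 - <<'E'
from h import *
np.set_printoptions(precision=4,suppress=True)
c=cam('wrist');d=cam('top');s=cam('side');print(read_state()['position']);
for n,q in (('wrist',c),('top',d),('side',s)):
    for L in landmark_of(n,'ferrule')[:4]: print('f',n,round(L['p'],2),np.round(L['point'],1),atz(q,L['point'],.014))
    for L in landmark_of(n,'upper_die')[:1]: print('u',n,round(L['p'],2),np.round(L['point'],1),atz(q,L['point'],0))
save(c,'w4.png')
E
```

```text
time_s: 11.7
position: [0.5397, 0.3476, 0.0785]
tcp_rot: [[0.064, 0.998, -0.009], [0.998, -0.064, -0.004], [-0.004, -0.008, -1.0]]
force: [0.1, 1.0, 0.2]
opening: 0.8
grasp_force: 0.0
time_s: 12.5
position: [0.5328, 0.1948, 0.2326]
tcp_rot: [[0.068, 0.998, 0.0], [0.998, -0.068, -0.001], [-0.0, 0.001, -1.0]]
force: [-1.5, -0.5, -0.0]
opening: 0.8
grasp_force: 0.0
[0.5333 0.198  0.2322]
f wrist 0.94 [ 26.3 254.5] [0.5428 0.3499 0.014 ]
u wrist 0.8 [204.9 350.6] [0.6503 0.1404 0.    ]
f top 0.67 [261.6 391.8] [ 0.4211 -0.2608  0.014 ]
f top 0.52 [211.4 348.2] [ 0.5234 -0.1518  0.014 ]
u top 0.83 [148.7 235. ] [0.6446 0.1376 0.    ]
f side 0.6 [136.8 206.7] [0.5402 0.3453 0.014 ]
f side 0.6 [322.7 279.6] [ 0.4315 -0.261   0.014 ]
f side 0.46 [266.4 290.2] [ 0.5235 -0.1536  0.014 ]
f side 0.22 [191.1 212.3] [0.4642 0.1446 0.014 ]
u side 0.8 [170.6 271. ] [0.644 0.145 0.   ]
```

View pics/w4.png

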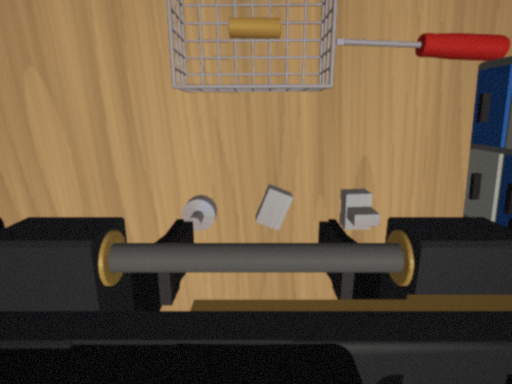

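The ferrule lies in the basket at row 27, col 255. The upper die with its tang is at about (208,357), and the bystanders have not moved. I'll go over the die and turn the tool a quarter.

```bash
python3 -m jog '[{"tx":-2.6,"ty":4,"tz":0,"roll":0,"jaw":0.8},{"tx":-2.6,"ty":4,"tz":0,"roll":0,"jaw":0.8},{"tx":0,"ty":0,"tz":0,"roll":0.14,"jaw":0.8},{"tx":0,"ty":0,"tz":0,"roll":0.14,"jaw":0.8},{"tx":0,"ty":0,"tz":0,"roll":0.14,"jaw":0.8},{"tx":0,"ty":0,"tz":0,"roll":0.14,"jaw":0.8},{"tx":0,"ty":0,"tz":0,"roll":0.14,"jaw":0.8},{"tx":0,"ty":0,"tz":0,"roll":0.14,"jaw":0.8}]'
python3 -m jog '[{"tx":0,"ty":0,"tz":0,"roll":0.14,"jaw":0.6},{"tx":0,"ty":0,"tz":0,"roll":0.14,"jaw":0.6},{"tx":0,"ty":0,"tz":0,"roll":0.14,"jaw":0.6},{"tx":0,"ty":0,"tz":0,"roll":0.14,"jaw":0.6},{"tx":0,"ty":0,"tz":0,"roll":0.1,"jaw":0.6},{"tx":0,"ty":0,"tz":1.5,"roll":0,"jaw":0.6},{"tx":0,"ty":0,"tz":3,"roll":0,"jaw":0.6},{"tx":0,"ty":0,"tz":0,"roll":0,"jaw":0.6}]'
python3 -m jog '[{"tx":0,"ty":0,"tz":1,"roll":0,"jaw":0.6},{"tx":0,"ty":0,"tz":0,"roll":0,"jaw":0.6}]'
python3 - <<'E'
from h import *
np.set_printoptions(precision=4,suppress=True)
c=cam('wrist');print(read_state()['position'],read_state()['joint_positions'])
for L in landmark_of('wrist','upper_die')[:2]: print('u',round(L['p'],2),np.round(L['point'],1),atz(c,L['point'],0))
r,k=[int(v) for v in L['point']]
a,b=max(0,r-60),max(0,k-80); print(a,b)
cv2.imwrite('pics/w5.png',cv2.resize(c['img'][a:a+150,b:b+200],None,fx=4,fy=4)[:,:,::-1])
E
```

```text
time_s: 13.75
position: [0.6094, 0.1408, 0.2313]
tcp_rot: [[0.789, 0.614, -0.0], [0.614, -0.789, 0.0], [-0.0, -0.0, -1.0]]
force: [-0.4, 0.3, -0.5]
opening: 0.8
grasp_force: 0.0
time_s: 14.55
position: [0.6064, 0.1406, 0.1828]
tcp_rot: [[1.0, 0.007, -0.009], [0.007, -1.0, -0.0], [-0.009, 0.0, -1.0]]
force: [-0.4, 0.2, -0.8]
opening: 0.603
grasp_force: 0.0
time_s: 14.75
position: [0.6093, 0.1405, 0.1761]
tcp_rot: [[1.0, 0.007, -0.001], [0.007, -1.0, -0.0], [-0.001, 0.0, -1.0]]
force: [0.8, 0.2, -0.3]
opening: 0.602
grasp_force: 0.0
[0.6097 0.1405 0.1768] [ 2.7579 34.5952 85.468  -0.0009 59.924  92.3566]
u 0.58 [138.6 255. ] [0.6516 0.1407 0.    ]
78 175
```

View pics/w5.png

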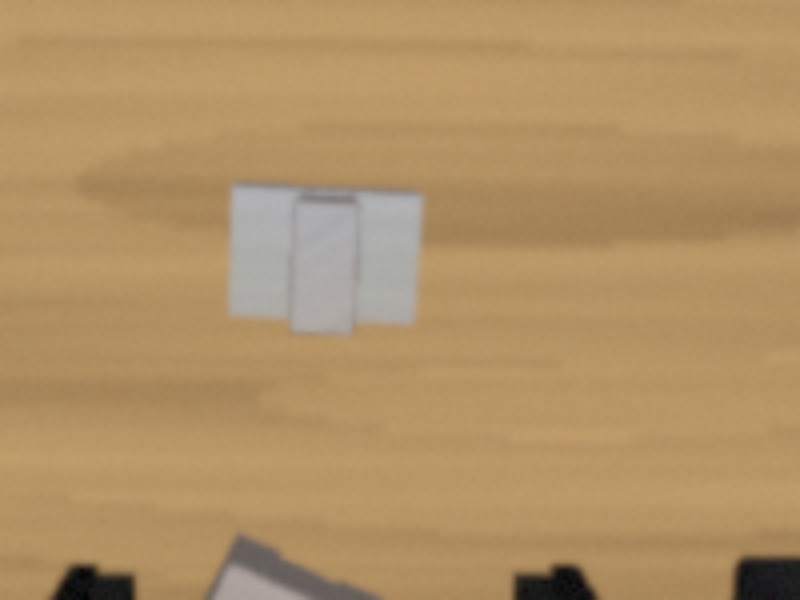

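The crop shows the die's block with corners at about (185,234), (193,423), (324,415) and (316,229), so it is turned about 2.4° clockwise. The tang is centred at (266,324).

```bash
python3 - <<'E'
from h import *
c=cam('wrist')
f=lambda x,y:(78+y/4-.4,175+x/4-.4)
print('tang',atz(c,f(324,267),.056),'block',atz(c,f(325,254.5),.026))
e=[atz(c,f(*p),.026) for p in ((234,187),(423,195),(415,324),(229,316))]
for i in range(4):
    d=e[(i+1)%4]-e[i]; print(np.linalg.norm(d),np.degrees(np.arctan2(d[1],d[0])))
s=read_state();print(s['position'],np.degrees(np.arctan2(s['tcp_rot'][1][1],s['tcp_rot'][0][1])))
E
```

```text
tang [0.65219082 0.14007246 0.056     ] block [0.65221603 0.13982917 0.026     ]
0.04398554609366214 -91.9715641593082
0.030173463778185323 177.89997300126194
0.04440293747130548 87.92638311949909
0.030098206860672477 -2.894811746091766
[0.61014352 0.14044534 0.17749815] -89.60452876309056
```

```bash
python3 -m jog '[{"tx":2.1,"ty":0.05,"tz":0,"roll":0.045,"jaw":0.6},{"tx":2.1,"ty":0,"tz":1,"roll":0,"jaw":0.5},{"tx":0,"ty":0,"tz":3,"roll":0,"jaw":0.5},{"tx":0,"ty":0,"tz":3,"roll":0,"jaw":0.5},{"tx":0,"ty":0,"tz":2,"roll":0,"jaw":0.5},{"tx":0,"ty":0,"tz":1,"roll":0,"jaw":0.5},{"tx":0,"ty":0,"tz":0,"roll":0,"jaw":0.5},{"tx":0,"ty":0,"tz":0,"roll":0,"jaw":0.5}]'
python3 - <<'E'
from h import *
c=cam('wrist');s=read_state();print(s['position'])
E
```

```text
time_s: 15.7
position: [0.6524, 0.1393, 0.0777]
tcp_rot: [[0.999, -0.038, 0.002], [-0.038, -0.999, 0.0], [0.002, -0.0, -1.0]]
force: [0.1, -1.0, 0.4]
opening: 0.503
grasp_force: 0.0
[0.65274119 0.13925922 0.07816921]
```

Now down to z ≈ 0.049 and grip.

```bash
python3 -m jog '[{"tx":0,"ty":0,"tz":1.5,"roll":0,"jaw":0.5},{"tx":0,"ty":-0.05,"tz":1,"roll":0,"jaw":0.5},{"tx":0,"ty":0,"tz":0.4,"roll":0,"jaw":0.5},{"tx":0,"ty":0,"tz":0,"roll":0,"jaw":0.5},{"tx":0,"ty":0,"tz":0,"roll":0,"jaw":0}, {"tx":0,"ty":0,"tz":0,"roll":0,"jaw":0},{"tx":0,"ty":0,"tz":0,"roll":0,"jaw":0},{"tx":0,"ty":0,"tz":0,"roll":0,"jaw":0}]'
python3 -m jog '[{"tx":0,"ty":0,"tz":0,"roll":0,"jaw":0},{"tx":0,"ty":0,"tz":0,"roll":0,"jaw":0},{"tx":0,"ty":0,"tz":0,"roll":0,"jaw":0}]'
```

```text
time_s: 16.55
position: [0.6517, 0.1397, 0.0479]
tcp_rot: [[0.999, -0.038, 0.001], [-0.038, -0.999, 0.0], [0.001, -0.0, -1.0]]
force: [0.2, -0.4, 0.3]
opening: 0.221
grasp_force: 0.0
time_s: 16.85
position: [0.6517, 0.1399, 0.0479]
tcp_rot: [[0.999, -0.038, 0.001], [-0.038, -0.999, 0.0], [0.001, -0.0, -1.0]]
force: [0.4, 1.2, 1.9]
opening: 0.161
grasp_force: 30.0
```

```bash
python3 -m jog '[{"tx":0,"ty":0,"tz":-1,"roll":0,"jaw":0},{"tx":0,"ty":0,"tz":-3,"roll":0,"jaw":0},{"tx":0,"ty":0,"tz":-3.5,"roll":0,"jaw":0},{"tx":0,"ty":0,"tz":-3.5,"roll":0,"jaw":0},{"tx":0,"ty":0,"tz":-3,"roll":0,"jaw":0},{"tx":0,"ty":0,"tz":-1.5,"roll":0,"jaw":0},{"tx":0,"ty":0,"tz":0,"roll":0,"jaw":0}]'
```

```text
time_s: 17.55
position: [0.6527, 0.1397, 0.2051]
tcp_rot: [[0.999, -0.038, 0.005], [-0.038, -0.999, 0.0], [0.005, -0.0, -1.0]]
force: [0.9, -0.5, -2.9]
opening: 0.161
grasp_force: 30.0
```

```bash
python3 -m jog '[{"tx":-0.5,"ty":1.5,"tz":0,"roll":0,"jaw":0},{"tx":-1.1,"ty":3,"tz":0,"roll":0,"jaw":0},{"tx":-1.1,"ty":3.5,"tz":0,"roll":0,"jaw":0},{"tx":-1.1,"ty":3.5,"tz":0,"roll":0,"jaw":0},{"tx":-1.1,"ty":3.5,"tz":0,"roll":0,"jaw":0},{"tx":-1.1,"ty":3.5,"tz":0,"roll":0,"jaw":0},{"tx":-1.1,"ty":3.5,"tz":0,"roll":0,"jaw":0},{"tx":-1.1,"ty":3.5,"tz":0,"roll":0,"jaw":0}]'
python3 -m jog '[{"tx":-1.1,"ty":3.5,"tz":0,"roll":0,"jaw":0},{"tx":-1.1,"ty":3.5,"tz":0,"roll":0,"jaw":0},{"tx":-1.1,"ty":3.5,"tz":0,"roll":0,"jaw":0},{"tx":-1.1,"ty":3,"tz":0,"roll":0,"jaw":0},{"tx":-1.1,"ty":1.5,"tz":0,"roll":-0.05,"jaw":0},{"tx":0,"ty":0,"tz":0,"roll":-0.045,"jaw":0},{"tx":0,"ty":0,"tz":0,"roll":0,"jaw":0},{"tx":0,"ty":0,"tz":0,"roll":0,"jaw":0}]'
python3 - <<'E'
from h import *
c=cam('wrist');c=cam('wrist');s=read_state();print(s['position'],np.degrees(np.arctan2(s['tcp_rot'][1][1],s['tcp_rot'][0][1])),s['joint_positions'])
print(proj(c,(.541,-.266,.06)))
L=landmark_of('wrist','nest');print([(l['p'],l['point'],atz(c,l['point'],.06)) for l in L[:2]])
cv2.imwrite('pics/w6.png',cv2.resize(c['img'][90:290,130:390],None,fx=3,fy=3)[:,:,::-1])
E
```

```text
time_s: 18.35
position: [0.5568, -0.1135, 0.2001]
tcp_rot: [[0.999, -0.039, -0.006], [-0.039, -0.999, 0.002], [-0.006, -0.001, -1.0]]
force: [0.4, -0.2, -2.7]
opening: 0.159
grasp_force: 30.0
time_s: 19.15
position: [0.4977, -0.2594, 0.201]
tcp_rot: [[0.998, 0.055, -0.003], [0.055, -0.998, 0.002], [-0.003, -0.002, -1.0]]
force: [-0.3, 0.2, -2.1]
opening: 0.157
grasp_force: 30.0
[ 0.49856358 -0.25920938  0.20167023] -86.75307336670969 [-3.88600686e+01  2.83239735e+01  9.35371897e+01 -7.59638767e-03
  5.82545806e+01  4.78969508e+01]
[141.46284721 265.1221655 ]
[(0.78, [144.0, 266.6], array([ 0.53878854, -0.26749116,  0.06      ]))]
```

View pics/w6.png

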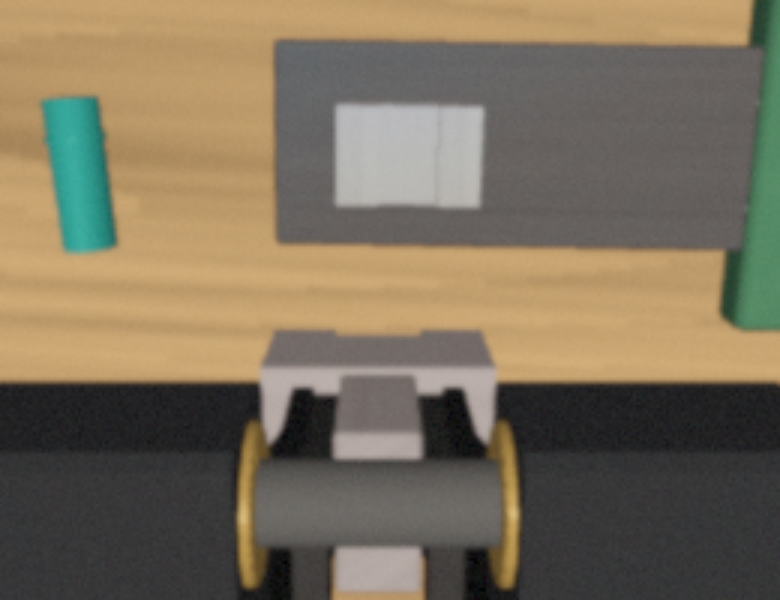

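The crop shows the lower die's top at (104,335)–(208,482), on the shoe at rows 41–248. The held die hangs level below, with its front underside edge at row 331, cols 274–487.

```bash
python3 - <<'E'
from h import *
np.set_printoptions(precision=4,suppress=True)
c=cam('wrist'); s=read_state(); p=np.array(s['position']);R=np.array(s['tcp_rot'])
f=lambda x,y:(90+y/3-.33,130+x/3-.33)
def A(a,b,z):
    a,b=atz(c,f(*a),z),atz(c,f(*b),z); d=b-a; return (a+b)/2,np.linalg.norm(d),np.degrees(np.arctan2(d[1],d[0]))
print('shoe far',A((276,41),(752,46),.022));print('shoe near',A((277,242),(740,248),.022)); print('shoe end',A((276,41),(277,242),.022))
q=[(335,104),(485,106),(482,208),(335,207)]
for i in range(4): print('die',A(q[i],q[(i+1)%4],.06))
n=np.mean([atz(c,f(*k),.06) for k in q],0); print('nest',n,'tool',R.T@(n-p)*100)
zb=p[2]-.048
for nm,a,b,z in (('front bottom',(274,331),(487,331),zb),('front top',(262,367),(495,367),zb+.026),('tang top front',(334,433),(422,433),zb+.056)):
    m,l,g=A(a,b,z); print(nm,l,g,R.T@(m-p)*100)
print(p,np.degrees(np.arctan2(R[1,1],R[0,1])))
E
```

```text
shoe far (array([ 0.5775, -0.3009,  0.022 ]), np.float64(0.1592462316158129), np.float64(-87.30758576008068))
shoe near (array([ 0.5092, -0.3054,  0.022 ]), np.float64(0.16339818835130554), np.float64(-87.47550780525448))
shoe end (array([ 0.5397, -0.2226,  0.022 ]), np.float64(0.06815300637308253), np.float64(-177.99317923352876))
die (array([ 0.5568, -0.2661,  0.06  ]), np.float64(0.0449977767893939), np.float64(-87.47359837333231))
die (array([ 0.5424, -0.2895,  0.06  ]), np.float64(0.030748282861575927), np.float64(-176.8069240064963))
die (array([ 0.5259, -0.2677,  0.06  ]), np.float64(0.045308298522151305), np.float64(92.88493037261378))
die (array([ 0.5403, -0.2444,  0.06  ]), np.float64(0.03102975388246732), np.float64(2.615279874537123))
nest [ 0.5413 -0.2669  0.06  ] tool [ 4.1853  1.0193 14.2133]
front bottom 0.045514597850573595 -86.71929388044599 [1.3539 0.1203 4.799 ]
front top 0.04346154040250382 -86.718017570126 [1.3928 0.0759 2.199 ]
tang top front 0.013691954514840649 -86.71560932524473 [ 1.2915  0.0662 -0.8009]
[ 0.4991 -0.2592  0.2022] -86.71424614505213
```

```bash
python3 -m jog '[{"tx":0,"ty":0.5,"tz":1,"roll":0.012,"jaw":0},{"tx":0,"ty":0.42,"tz":2,"roll":0,"jaw":0},{"tx":0,"ty":0,"tz":2.5,"roll":0,"jaw":0},{"tx":0,"ty":0,"tz":1.5,"roll":0,"jaw":0},{"tx":0,"ty":0,"tz":0.5,"roll":0,"jaw":0},{"tx":0,"ty":0,"tz":0,"roll":0,"jaw":0},{"tx":0,"ty":0,"tz":0,"roll":0,"jaw":0},{"tx":0,"ty":0,"tz":0,"roll":0,"jaw":0}]'
python3 - <<'E'
from h import *
c=cam('wrist')
for i in range(2): c=cam('wrist')
s=read_state();print(s['position'],np.degrees(np.arctan2(s['tcp_rot'][1][1],s['tcp_rot'][0][1])))
cv2.imwrite('pics/w7.png',cv2.resize(c['img'][110:260,155:355],None,fx=4,fy=4)[:,:,::-1])
E
```

```text
time_s: 20.15
position: [0.5003, -0.2695, 0.1285]
tcp_rot: [[0.999, 0.045, 0.002], [0.045, -0.999, -0.001], [0.002, 0.002, -1.0]]
force: [-0.1, -0.1, -2.2]
opening: 0.155
grasp_force: 30.0
[ 0.4999871  -0.26925723  0.12834564] -87.42832559622134
```

View pics/w7.png

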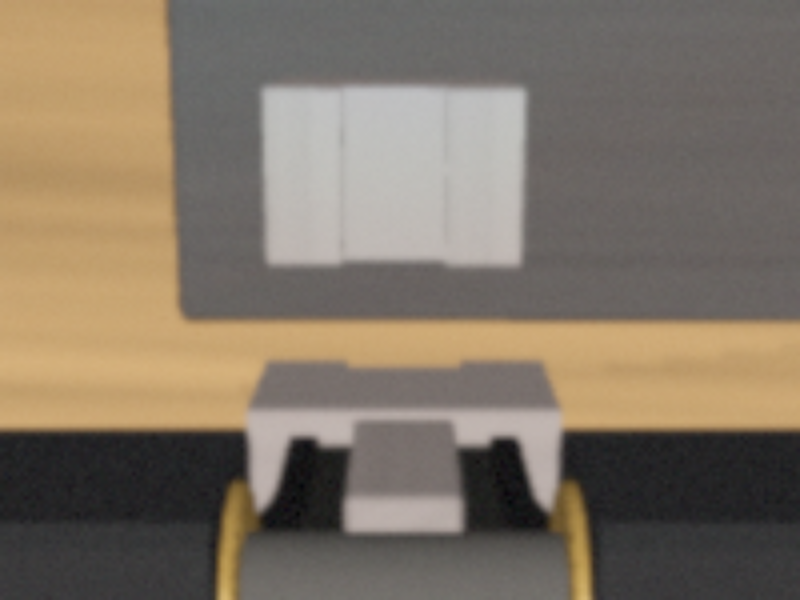

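The crop shows the lower die's top with corners (87,262), (88,526), (268,522) and (267,266), square to the tool. The held die's front underside edge is at row 362, cols 266–545.

```bash
python3 - <<'E'
from h import *
np.set_printoptions(precision=4,suppress=True)
c=cam('wrist'); s=read_state(); p=np.array(s['position']);R=np.array(s['tcp_rot'])
f=lambda x,y:(110+y/4-.38,155+x/4-.38)
T=lambda q,z:R.T@(atz(c,f(*q),z)-p)*100
q=[T(k,.06) for k in ((262,87),(526,88),(522,268),(266,267))]
print('nest',np.mean(q,0),[(np.linalg.norm(q[(i+1)%4]-q[i]),np.degrees(np.arctan2(*(q[(i+1)%4]-q[i])[:2]))) for i in range(4)])
zb=p[2]-.048
for nm,a,b,z in (('fb',(266,362),(545,362),zb),('ft',(248,410),(560,410),zb+.026),('tt',(343,498),(465,498),zb+.056),('tbot?',(356,422),(452,422),zb+.026)):
    a,b=T(a,z),T(b,z); print(nm,(a+b)/2,np.linalg.norm(b-a))
print(p)
E
```

```text
nest [ 4.0487 -0.0905  6.8253] [(np.float64(4.435201207489344), np.float64(-0.2154146780397951)), (np.float64(3.081866790793048), np.float64(-89.90125107233884)), (np.float64(4.457736083739644), np.float64(179.75774136232172)), (np.float64(3.079737120321815), np.float64(89.67973218200022))]
fb [1.371  0.1034 4.8014] 4.481346722510123
ft [1.4074 0.0778 2.2014] 4.376051375005147
tt [ 1.3019  0.0757 -0.7987] 1.4280764401576997
tbot? [1.2303 0.0774 2.2013] 1.3498586670028743
[ 0.4999 -0.2692  0.1282]
```

```bash
python3 -m jog '[{"tx":1.2,"ty":-0.1,"tz":0,"roll":0,"jaw":0},{"tx":1.5,"ty":-0.09,"tz":0,"roll":0,"jaw":0},{"tx":1,"ty":0,"tz":0,"roll":0,"jaw":0},{"tx":0.45,"ty":0,"tz":0,"roll":0.004,"jaw":0},{"tx":0,"ty":0,"tz":0.6,"roll":0,"jaw":0},{"tx":0,"ty":0,"tz":0,"roll":0,"jaw":0},{"tx":0,"ty":0,"tz":0,"roll":0,"jaw":0},{"tx":0,"ty":0,"tz":0,"roll":0,"jaw":0}]'
python3 - <<'E'
from h import *
for i in range(3): c=cam('wrist')
s=read_state();print(s['position'],np.degrees(np.arctan2(s['tcp_rot'][1][1],s['tcp_rot'][0][1])))
d=cam('side')
cv2.imwrite('pics/w8.png',np.vstack([cv2.resize(c['img'][150:250,155:355],None,fx=4,fy=4)[:380],np.pad(cv2.resize(d['img'][255:310,290:365],None,fx=4,fy=4),((0,0),(0,500),(0,0)))])[:600,:,::-1])
E
```

```text
time_s: 21.15
position: [0.5404, -0.2652, 0.1214]
tcp_rot: [[0.999, 0.04, -0.001], [0.04, -0.999, 0.0], [-0.001, -0.0, -1.0]]
force: [0.1, 0.2, -2.9]
opening: 0.161
grasp_force: 30.0
[ 0.54080613 -0.26535063  0.1216823 ] -87.68181956975118
```

View pics/w8.png

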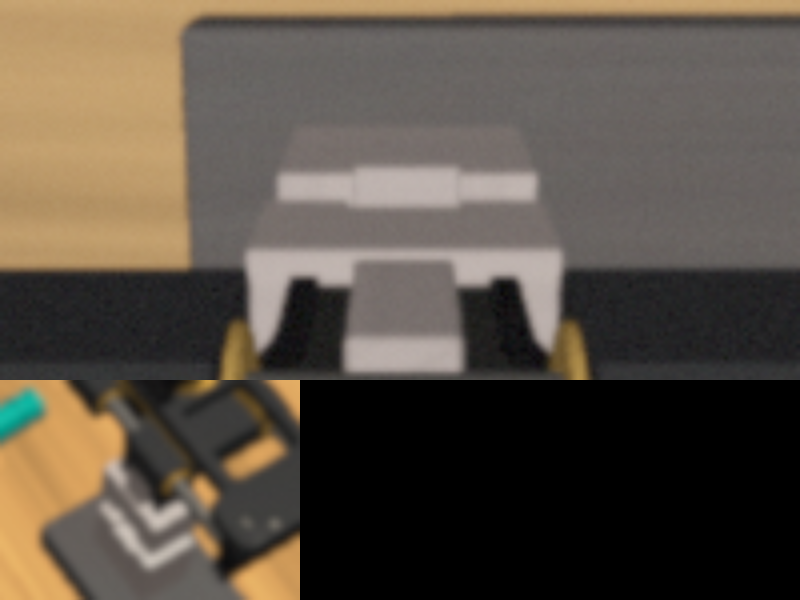

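The lower die's front top edge is at row 172, cols 278–537. The held die's front underside edge is just below it at row 203, cols 266–545, so they nearly share a centre. I'll compare them numerically.

```bash
python3 - <<'E'
from h import *
np.set_printoptions(precision=4,suppress=True)
c=cam('wrist'); s=read_state(); p=np.array(s['position']);R=np.array(s['tcp_rot'])
f=lambda x,y:(150+y/4-.38,155+x/4-.38)
T=lambda q,z:R.T@(atz(c,f(*q),z)-p)*100
zb=p[2]-.048
# sub-pixel rows of brightness edges along central land columns
g=cv2.cvtColor(c['img'],cv2.COLOR_RGB2GRAY).astype(float)
for k in (230,235,277,282): print(k,np.round(g[188:206,k]).astype(int))
for nm,r in (('lower',193.2-0),('held',200.4)): print(nm,np.round(g[int(r),215:300]).astype(int))
for nm,a,b,z in (('lower',(278,172),(537,172),.06),('held',(265,203),(545,203),zb)):
    a,b=T(a,z),T(b,z); print(nm,(a+b)/2,np.linalg.norm(b-a))
print(p,c['M'][:3,3])
E
```

```text
230 [111 113 114 114 120 145 175 182 183 182 178 169 140 117 112 113 112 113]
235 [114 116 115 111 120 145 173 180 181 180 178 168 140 120 114 113 112 110]
277 [112 113 112 113 124 151 175 181 180 180 177 167 137 114 113 113 112 112]
282 [109 112 114 113 126 154 176 183 182 183 180 169 139 119 111 113 112 116]
lower [ 99  99 100 100 103  97 100 100 105 122 138 143 144 144 147 145 142 145
 142 144 145 148 147 145 146 145 148 144 152 169 176 179 179 178 177 178
 177 177 177 176 180 178 177 177 178 178 178 179 178 176 177 180 177 172
 158 152 148 151 151 151 151 150 151 151 147 150 153 154 152 153 152 153
 152 142 119 102  98  99 101  99  98 102 101  99 100]
held [ 98 101  99  99  97  99 103 109 110 126 132 138 136 137 137 140 135 137
 140 138 140 140 139 142 141 142 151 167 166 170 175 175 176 176 176 173
 174 176 176 175 175 176 175 174 176 178 174 176 176 175 175 176 177 170
 159 142 138 137 136 139 136 137 137 139 137 135 137 139 141 142 140 138
 138 133 116 108 100  99 100  96  97 100  95  98 100]
lower [1.504  0.1322 6.1701] 4.426508246637973
held [1.3427 0.0879 4.8002] 4.4951150186428395
[ 0.5409 -0.2653  0.1217] [ 0.6088 -0.2632  0.2655]
```

```bash
python3 -m jog '[{"tx":0.1,"ty":0.04,"tz":0.15,"roll":0,"jaw":0},{"tx":0,"ty":0,"tz":0.2,"roll":0,"jaw":0},{"tx":0,"ty":0,"tz":0,"roll":0,"jaw":0},{"tx":0,"ty":0,"tz":0,"roll":0,"jaw":0},{"tx":0,"ty":0,"tz":0,"roll":0,"jaw":0},{"tx":0,"ty":0,"tz":0,"roll":0,"jaw":0}]'
python3 - <<'E'
from h import *
np.set_printoptions(precision=4,suppress=True)
c=cam('wrist'); s=read_state(); p=np.array(s['position']);R=np.array(s['tcp_rot'])
g=cv2.cvtColor(c['img'],cv2.COLOR_RGB2GRAY).astype(float)
def cr(v,t,o,up):
    for i in range(len(v)-1):
        if (v[i]<t<=v[i+1]) if up else (v[i]>=t>v[i+1]): return o+i+(v[i]-t)/(v[i]-v[i+1])
T=lambda q,z:R.T@(atz(c,q,z)-p)*100
for a,b in ((226,240),(270,284)):
    v=g[185:215,a:b].mean(1); u=cr(v,146,185,True); d=cr(v,146,185,False); k=(a+b-1)/2
    print(u,d,'lower',T((u,k),.06),'held',T((d,k),p[2]-.048))
    print(np.round(v).astype(int))
print(p,np.degrees(np.arctan2(R[1,1],R[0,1])),s['qvel'],s['grasp_force'],s['opening'],s['force'],s['time_s'])
E
```

```text
time_s: 22.0
position: [0.542, -0.2656, 0.1181]
tcp_rot: [[0.999, 0.041, 0.0], [0.041, -0.999, -0.0], [0.0, 0.0, -1.0]]
force: [-0.7, -0.4, -2.6]
opening: 0.16
grasp_force: 30.0
196.0320987654321 199.74698795180723 lower [ 1.3626 -1.4898  5.8108] held [ 1.3878 -1.4168  4.8   ]
[113 114 112 113 113 113 112 112 114 114 120 145 174 178 168 138 117 113
 113 113 113 113 113 113 112 114 124 150 174 181]
195.8186813186813 199.7295918367347 lower [1.3775 1.4732 5.8111] held [1.3889 1.4068 4.8003]
[113 114 113 112 111 111 112 112 113 114 125 151 173 178 166 138 118 113
 112 112 113 113 113 113 112 114 123 150 175 182]
[ 0.542  -0.2656  0.1181] -87.66394631284409 [ 0.0445 -0.0613  0.0455  0.0298  0.0295  0.0538] 30.000023650936782 0.1583479408217737 [-1.3509  0.6522 -2.3269] 22.05
```

```bash
python3 -c "
from rig import *
print(hand_in())"
```

```text
the job is handed in; nothing more can be done
None
```

The job is handed in: the spoiled ferrule is in the basket, and the upper die is gripped and still about 10 mm above the lower die, lined up to within about 0.5 mm and 0.3° by the last camera measurements.

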